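# Crack the sealed lid of the filter case and hold it ajar

## Robot

A 6-joint arm with a two-finger parallel gripper is mounted at the origin on the work surface. World frame = base frame: x ahead of the robot, y to its left, z up, the work surface at z = 0. Lengths are in mm, angles in rad, forces in N, time in s.
With the tool pointing down it reaches from about 275 to 750 mm from the base axis. Payload 10.2 kg.
Tool frame: the origin (TCP) lies on the centre line of the jaws, within the pads' length; the fingertips stand 8 mm ahead of it and the grasp point (between the pads) lies 11 mm behind it; x points along the fingers, y is the direction in which the jaws open and shut, and the axes are right-handed (so a half turn about x gives the same grasp; the last joint's range is limited). The gripper opens to 85 mm and grips with 20 to 120 N. Pads are 22 mm wide; open, the fingers measure 114 mm over their backs; the gripper's body (76 mm by 85 mm) begins 54 mm behind the grasp point. The pads swing forward as they close: fully open they stand 13 mm farther back than shut.
Start: joints at [0.969, 0.313, 1.498, -0, 1.331, -0.223], TCP at [194.161, 487.783, 239.294] pointing down, gripper open.
Joint ranges: [-2.94, 2.94], [-0.97, 2.17], [0.19, 2.56], [-1.23, 4.37], [0.02, 3.11], [-2.88, 2.88]. Speed limits (rad/s): [2.39, 2.39, 3.01, 3.14, 3.14, 3.14].

## Interface

Orientations are given as a unit quaternion [w, x, y, z].
In Python, from rig import ctrl, vision, workorder gives the robot as it stands. The module is installed in compiled form; this text tells all that it offers.
- The arm moves only by the shell command python3 -m jog 'ROWS' [OPENING] [FORCE]. ROWS is JSON, a list that holds one entry, the list of rows, each a list of 6 numbers: the shift along the tool's x, y, z in m, then the turn, a rotation vector about the tool's x, y, z in rad. A call has 1 to 12 rows; each row shifts and turns the commanded pose from where the row before left it, along the tool's axes as they then stand; what a row does not reach is not made up. A row lasts 1/8 s, in which the tool goes at most 62.5 mm and 10.7 degrees, less where a joint would pass 70% of its speed; a pose out of reach is approached as far as the arm can. A call is refused whole if a number of a shift passes 0.0625 or a number of a turn 0.188, either way. A call with a gripper value outside its range is refused whole. OPENING is the closure in counts, from 0 (fully open) to 255 (shut), set as the call begins (- or left out, the last holds). The fingers move at their own pace and stop on an object; FORCE is the grip in N (left out, the last holds). Time passes only in rows, so rows that do not move let the fingers close. It gives the time, the measured TCP pose, the force and the opening at its end, in the units of the state.
- ctrl.sense(): the state, without advancing time (a new reading comes with each control period).
- vision.capture(name): name is "side" or "top"; returns a dict with "image" (480x640x3 uint8, red, green, blue), "mtx" (3x3 intrinsics, pixels), "R" (3x3) and "t" (3): a world point X has camera coordinates R X + t. Camera axes: x right, y down, z forward; pixel columns grow to the right and rows downward; lengths in mm; the calibration is good to about 2 mm. A picture is of the moment at which its call begins. There is no depth.
- workorder.finish_job(): hands the job in, once; it reports no verdict.
The state is a dict: "time_s": time; "joints": joint angles; "dq": joint speeds; "tau": joint torques, N m; "eef_pos": TCP position; "ee_rot": TCP orientation; "force": force on the tool from outside, world axes, zero at the start; "wrist_torque": the same for the moment, N m; "grip_width": opening from 0.0 (shut) to 1.0 (fully open).
Only numpy, scipy, OpenCV 4.12 (cv2) and the standard library are available. Lean on these libraries where they do the work, as an engineer would, in place of code of your own. Each camera call takes 0.05 s, during which the arm holds its last target.

## Task

Pull the cabinet's tray out all the way to its stop. Then take the yellow case lid by its black grip, break it free of its sticky seal, and finish while still holding it slightly open, about 25 mm at its front edge, so that a colleague can slip a humidity card in: do not let go, and do not let it fly wide open. Leave the mask box, the bottle and the tape roll where they stand.

Things in the scene. Friction and masses are not known exactly. Their poses are not given: they have to be found in the camera images.
- cabinet: Beige steel bench-top cabinet, fixed to the bench, 260 deep (its x) x 270 wide (its y) x 165 mm high, walls 12 mm. Origin at the middle of the lower edge of its open front (the body lies behind, at x 0 to 260); its -x axis points out of the front, towards the robot. One tray with a blue front slides out along its -x.
- tray_out (a joint): How far the tray is out, in m: 0 closed, 0.04 to 0.08 at the start, 0.15 at its stop. It slides with about 2.5 N of friction plus some damping and stays where it is left.
- tray_handle (a point): Centre of the tray's horizontal steel bar handle (moves with the tray; axes parallel to the cabinet's). The bar is 120 mm long along y, 11 mm thick, 26 mm below the cabinet's top, its axis 45 mm in front of the blue front panel. That panel is 15 mm thick and ends 15 mm below the cabinet's top.
- lid: Yellow lid plate, 116 (x) x 186 (y) x 12 mm, on a white case (110 x 180 x 75 mm) bolted to the tray. Origin at the middle of its free front edge, underside; x points back to the hinge, whose line is 116 mm behind at the underside's rear edge; y along the hinge, z up; parallel to the cabinet's axes when shut. Its top is then 57 mm below the cabinet's top. About 0.35 kg; falls back if let go.
- lid_grip (a point): Point to pinch on the lid's black grip rib: 14 mm thick along y (fingers close along the lid's y), 50 mm long in x, standing 34 mm up from the plate. The point is at mid-length, 22 mm above the plate, 12 mm below the rib's top; with the lid shut 82 mm in front of and 34 mm above the hinge line, and 103 mm behind the tray handle's bar. Axes as the lid's. Free from above only with the tray out.
- lid_angle (a joint): Opening angle of the lid in rad: 0 shut, 0.6 its stop. 25 mm at the front edge is about 0.22. The sticky seal resists: about 13 N up at the grip is needed over the first 7 mm of lift there (0.08 rad), then it lets go suddenly and only the lid's weight, about 2 to 3 N at the grip, remains. Let go, the lid drops back onto its seal (about 0.06).
- maskbox: Bystander: white and blue cardboard box of masks, 100 x 130 x 85 mm, origin at the centre of its underside.
- sanitizer: Bystander: white bottle with a green label and blue cap, 64 mm across, 150 mm high, origin at the centre of its underside.
- taperoll: Bystander: cardboard-brown roll lying flat on the bench, 100 mm across, 48 mm high, origin at the centre of its underside.

How it is judged (in metres and radians):
On the way, in this order (a step that is already met when the one before it is completed fails the run):
1. the tray is out at its stop (within 8 mm), the lid still shut (value of joint tray_out above 0.142 m and value of joint lid_angle below 0.04 rad), for 0.2 s.
2. the lid is broken free of its seal (value of joint lid_angle above 0.1 rad), for 0.2 s.
At the end, for the whole second after the job is handed in: The tray is still out (within 15 mm of its stop) and the fingers hold the lid (contact above 0.5 N) still and slightly open, 0.12 to 0.34 rad (about 14 to 39 mm at the front edge) (value of joint tray_out above 0.135 m and value of joint lid_angle between 0.12 and 0.34 rad and velocity of joint lid_angle between -0.1 and 0.1 rad/s and contact force between the fingers and lid above 0.5 N); the arm keeps its last pose, push and grip.
It fails at once if the lid flies wide open (beyond 0.48 rad, about 55 mm at the front edge) (value of joint lid_angle above 0.48 rad).
It fails at once if the mask box is pushed more than 25 mm or tipped (distance of maskbox from where it was at the start of the episode above 0.025 m or angle between maskbox's own z axis and vertical above 0.3 rad).
It fails at once if the bottle is pushed more than 25 mm or tipped (distance of sanitizer from where it was at the start of the episode above 0.025 m or angle between sanitizer's own z axis and vertical above 0.3 rad).
It fails at once if the tape roll is pushed more than 25 mm or tipped (distance of taperoll from where it was at the start of the episode above 0.025 m or angle between taperoll's own z axis and vertical above 0.3 rad).
It also fails if it takes over 45 s, if anything falls off the work surface, if the arm or the gripper's body presses on something with over 40 N, if the wrist force passes 120 N, or if a joint passes its speed limit or range.

## Working session

There is one attempt and no reset: what is moved stays moved. The work goes in short steps, Python scripts to look and compute and a shell command to move; the robot and the scene stay as the last step left them, time stands still between calls to the robot, and variables do not carry over. Pictures are saved under pics/ and viewed, and the job is handed in when it is done.

```bash
mkdir -p pics; python3 - <<'E'
from rig import ctrl, vision
import cv2, numpy as np
for n in ("side","top"):
    c=vision.capture(n); cv2.imwrite(f"pics/{n}0.png",c["image"][:,:,::-1])
    print(n,np.round(c["mtx"],1).tolist(),np.round(c["R"],4).tolist(),np.round(c["t"],1).tolist())
print(ctrl.sense())
E
```

```text
side [[533.3, 0.0, 326.7], [0.0, 533.3, 236.3], [0.0, 0.0, 1.0]] [[0.6745, -0.7382, -0.0089], [-0.5821, -0.5244, -0.6214], [0.4541, 0.4243, -0.7834]] [-429.6, 446.3, 843.5]
top [[524.9, 0.0, 322.8], [0.0, 524.9, 236.3], [0.0, 0.0, 1.0]] [[0.0109, -0.9999, 0.0041], [-0.9781, -0.0115, -0.2078], [0.2079, -0.0018, -0.9782]] [-9.5, 646.9, 1071.5]
{'time_s': 0.1, 'joints': array([ 9.68636736e-01,  3.13387968e-01,  1.49833958e+00, -1.21462041e-05,
        1.33101901e+00, -2.23412410e-01]), 'dq': array([-0.00030174, -0.00109977, -0.00319799, -0.00030405,  0.000498  ,
        0.00132634]), 'tau': array([ 4.19266114e-03, -4.12898576e+01, -2.60140193e+01, -4.05018909e-05,
        3.00858461e-03,  7.38960330e-05]), 'eef_pos': array([194.015654  , 487.60006485, 238.80351909]), 'ee_rot': array([ 0.69430561,  0.13273201,  0.69462529, -0.13348276]), 'force': array([-0.8373227 ,  0.01333458,  0.97824285]), 'wrist_torque': array([ 0.02699311, -0.05276698, -0.01964669]), 'grip_width': 1.0014073947760564}
```

View pics/side0.png

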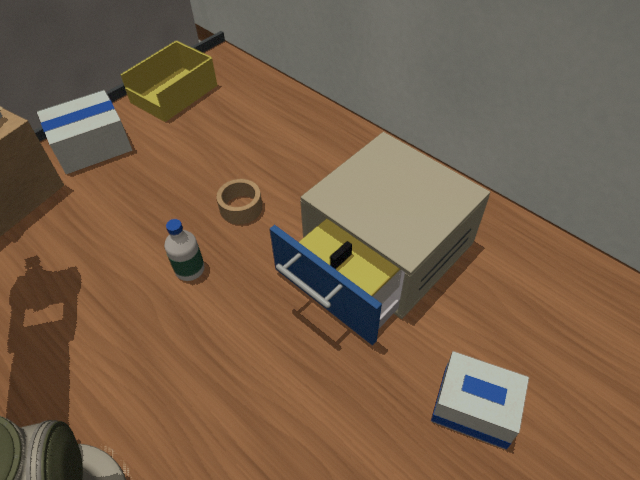

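View pics/top0.png

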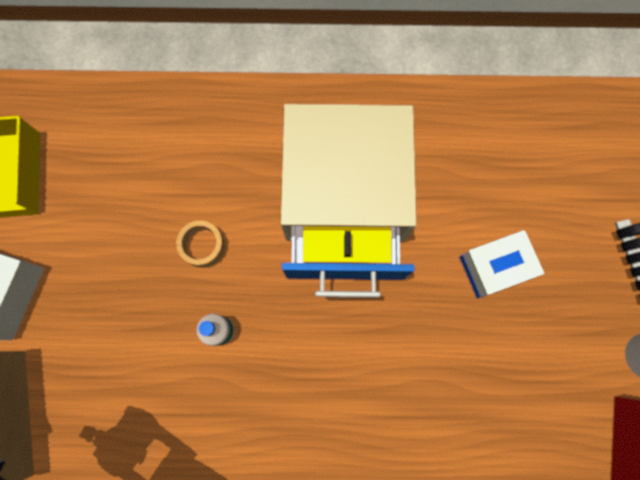

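The side view shows the cabinet with its tray part-open. The bar runs about (279,267)-(328,303), and the black grip is at about (341,255). In the top view the cabinet top's corners are near (285,104), (413,106), (415,226) and (282,223), the bar is at (317..380,295), and the grip is at (348,243). Next I'll measure these.

```bash
cat > h.py <<'E'
import numpy as np, cv2
from rig import ctrl, vision
def ray(c,p):
    K=c["mtx"];R=c["R"];t=c["t"]
    d=R.T@np.linalg.solve(K,np.array([p[0],p[1],1.])); return -R.T@t, d
def onz(c,p,z):
    o,d=ray(c,p); return o+d*(z-o[2])/d[2]
def tri(c1,p1,c2,p2):
    o1,d1=ray(c1,p1);o2,d2=ray(c2,p2)
    A=np.stack([d1,-d2],1);s=np.linalg.lstsq(A,o2-o1,rcond=None)[0]
    a=o1+d1*s[0];b=o2+d2*s[1]; return (a+b)/2,np.linalg.norm(a-b)
def proj(c,X):
    q=c["mtx"]@(c["R"]@np.asarray(X,float)+c["t"]);return q[:2]/q[2]
E
python3 - <<'E'
from h import *
t=vision.capture("top");s=vision.capture("side")
im=t["image"];hsv=cv2.cvtColor(im,cv2.COLOR_RGB2HSV)
roi=np.zeros(im.shape[:2],np.uint8);roi[90:310,260:430]=255
m=cv2.inRange(hsv,(15,20,120),(35,110,255))&roi; m=cv2.morphologyEx(m,cv2.MORPH_OPEN,np.ones((5,5)))
cn=max(cv2.findContours(m,0,2)[0],key=cv2.contourArea)
ap=cv2.approxPolyDP(cn,6,True)[:,0]; print("cab px",ap.tolist())
for p in ap: print(np.round(onz(t,p,165),1))
g=cv2.inRange(hsv,(0,0,0),(180,255,60))&roi; 
n,l,st,ce=cv2.connectedComponentsWithStats(g)
for i in range(1,n):
    if st[i,4]>60: print("dark",st[i],ce[i])
b=cv2.inRange(hsv,(100,150,60),(130,255,255))&roi; r=cv2.minAreaRect(np.argwhere(b)[:,::-1].astype(np.float32)); print("blue",r)
h=cv2.inRange(hsv,(0,0,110),(180,60,255))&roi; h[:276]=0
n,l,st,ce=cv2.connectedComponentsWithStats(h)
for i in range(1,n):
    if st[i,4]>30: print("bar",st[i],ce[i])
cv2.imwrite("pics/top_z.png",cv2.resize(im[200:310,270:430],None,fx=5,fy=5,interpolation=2)[:,:,::-1])
cv2.imwrite("pics/side_z.png",cv2.resize(s["image"][220:350,260:420],None,fx=4.6,fy=4.6,interpolation=2)[:,:,::-1])
E
```

```text
cab px [[284, 105], [282, 225], [415, 225], [412, 106]]
[906.2  82.4 165. ]
[648.3  79.6 165. ]
[ 651.5 -185.3  165. ]
[ 907.4 -185.6  165. ]
dark [346 232   4  24  93] [347.50537634 243.87096774]
blue ((347.5, 270.5), (13.0, 129.0), 90.0)
bar [315 276  65  21 474] [347.43248945 290.66666667]
```

View pics/top_z.png

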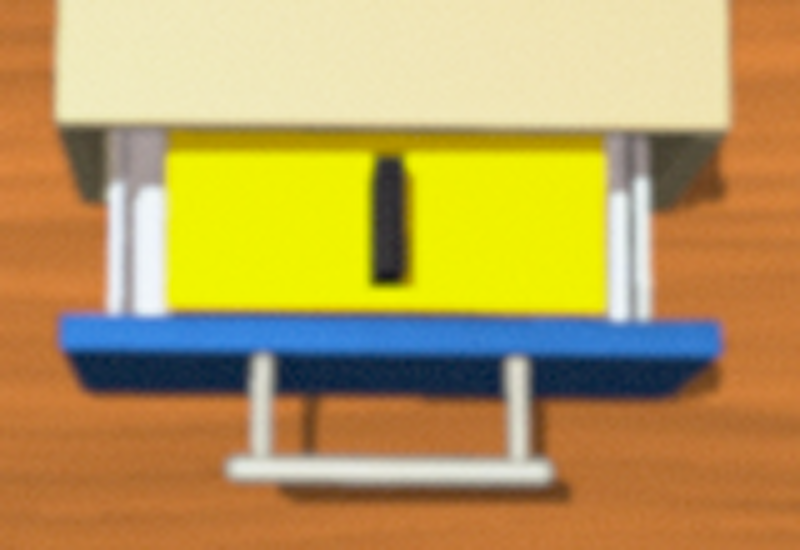

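View pics/side_z.png

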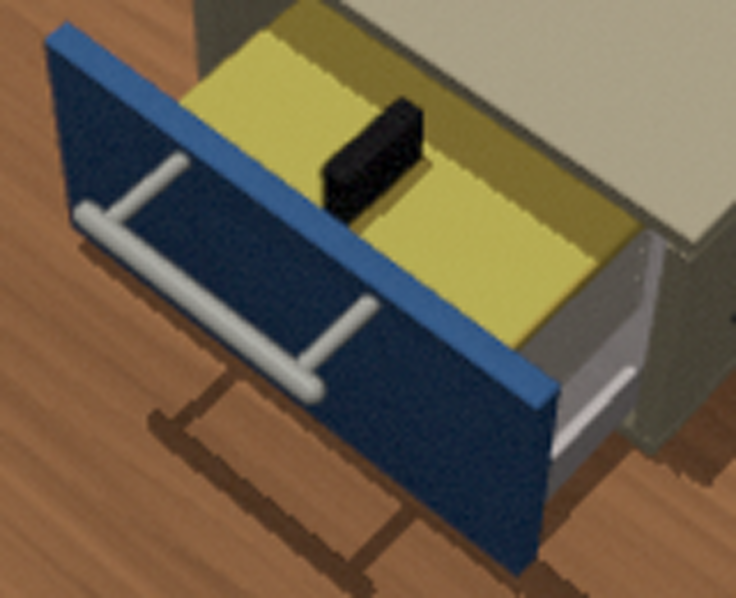

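```bash
python3 - <<'E'
from h import *
t=vision.capture("top");s=vision.capture("side")
T=lambda u,v:((u+.5)/5-.5+270,(v+.5)/5-.5+200); S=lambda u,v:((u+.5)/4.6-.5+260,(v+.5)/4.6-.5+220)
for a,b,n in [((231,468),(87,212),"barL"),((549,470),(314,390),"barR"),((390,157),(404,100),"gripback"),((388,283),(330,163),"gripfront")]:
    print(n,tri(t,T(*a),s,S(*b)),onz(t,T(*a),139 if "bar" in n else 142))
print(ctrl.sense()["time_s"])
from scipy.spatial.transform import Rotation as Ro
q=ctrl.sense()["ee_rot"];print(Ro.from_quat(q,scalar_first=True).as_matrix().round(3))
E
```

```text
barL (array([517.36782141,  10.02960989, 138.12156293]), np.float64(2.758548145948937)) [516.09535431  10.73803533 139.        ]
barR (array([ 516.16395541, -115.07006902,  143.58372095]), np.float64(0.2349728323371585)) [ 516.73150083 -115.64274373  139.        ]
gripback (array([641.18937678, -51.5241034 , 146.28103791]), np.float64(1.4577941213776864)) [642.76626768 -52.15215515 142.        ]
gripfront (array([591.01548233, -52.23881938, 152.74528907]), np.float64(4.8364459774935415)) [590.84221155 -51.40471707 142.        ]
0.3
[[-0.     0.37   0.929]
 [-0.     0.929 -0.37 ]
 [-1.    -0.    -0.   ]]
```

The bar centre is at about (517,-52,139), the cabinet yaw is about 0, and the grip is at x≈620. I'll hook the closed fingers behind the bar with the jaw axis along y. First I turn the tool and traverse.

```bash
python3 -m jog '[[[0,0,0,-0.126,0,0],[0,0,0,-0.126,0,0],[0,0,0,-0.127,0,0],[0,-0.05,0.03,0,0,0],[0,-0.05,0.03,0,0,0],[0,-0.05,0.03,0,0,0],[0,-0.05,0.03,0,0,0],[0,-0.05,0.03,0,0,0],[0,-0.05,0.03,0,0,0],[0,-0.05,0.03,0,0,0],[0,-0.05,0.03,0,0,0],[0,-0.05,0.03,0,0,0]]]' 255 60
```

```text
time_s: 1.8
eef_pos: [465.0, 36.0, 239.4]
ee_rot: [0.707, 0.0, 0.707, -0.0]
force: [0.9, 1.2, -0.3]
grip_width: 0.005
```

```bash
python3 -m jog '[[[0,-0.044,0.037,0,0,0],[0,-0.044,0.037,0,0,0],[0.03,0,0,0,0,0],[0.03,0,0,0,0,0],[0,0,0,0,0,0]]]'
python3 - <<'E'
from h import *
t=vision.capture("top");s=vision.capture("side")
a=cv2.resize(t["image"][180:330,250:450],None,fx=2,fy=2);b=cv2.resize(s["image"][160:360,220:440],None,fx=1.5,fy=1.5)
cv2.imwrite("pics/t1.png",np.hstack([a,b])[:,:,::-1]) if a.shape[0]==b.shape[0] else print(a.shape,b.shape)
E
```

```text
time_s: 2.42
eef_pos: [537.4, -49.9, 177.6]
ee_rot: [0.706, 0.0, 0.709, 0.0]
force: [-0.9, 0.6, 1.0]
grip_width: -0.004
```

View pics/t1.png

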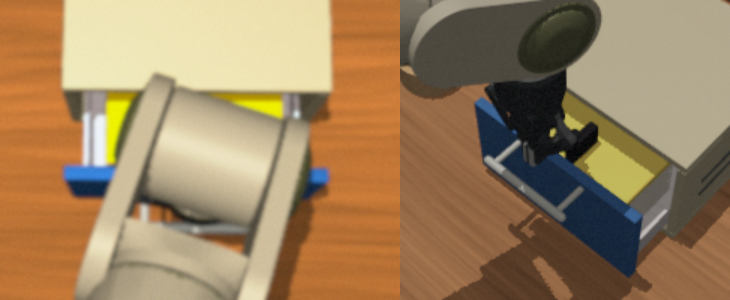

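The closed fingers are above the gap between the bar and the panel, at about (540,155) in the picture. I'll go down.

```bash
python3 -m jog '[[[0.012,0,0.001,0,0,0],[0.012,0,0,0,0,0],[0.012,0,0,0,0,0],[0.012,0,0,0,0,0],[0,0,0,0,0,0]]]'
```

```text
time_s: 3.15
eef_pos: [538.8, -50.0, 130.2]
ee_rot: [0.706, 0.0, 0.708, 0.0]
force: [1.2, 0.6, 0.5]
grip_width: 0.002
```

```bash
python3 -m jog '[[[0,0,-0.008,0,0,0],[0,0,-0.008,0,0,0],[0,0,-0.008,0,0,0],[0,0,-0.008,0,0,0],[0,0,-0.008,0,0,0],[0,0,-0.008,0,0,0],[0,0,-0.008,0,0,0],[0,0,-0.008,0,0,0],[0,0,-0.006,0,0,0],[0,0,0,0,0,0]]]'
```

```text
time_s: 4.4
eef_pos: [468.4, -50.0, 131.0]
ee_rot: [0.706, 0.0, 0.708, 0.0]
force: [0.1, 0.3, 0.3]
grip_width: -0.0
```

```bash
python3 -m jog '[[[0,0,-0.003,0,0,0],[0,0,-0.003,0,0,0],[0,0,0,0,0,0]]]'
```

```text
time_s: 4.78
eef_pos: [462.9, -50.1, 131.2]
ee_rot: [0.707, -0.0, 0.707, 0.0]
force: [0.5, 0.1, 0.1]
grip_width: 0.003
```

```bash
python3 -m jog '[[[0,0,-0.003,0,0,0],[0,0,0,0,0,0]]]'
```

```text
time_s: 5.03
eef_pos: [460.0, -50.1, 131.3]
ee_rot: [0.707, -0.0, 0.707, 0.0]
force: [-0.1, 0.2, 0.4]
grip_width: 0.004
```

Force readings stay near zero once the arm is still, so I'll check in the images that the tray is actually moving.

```bash
python3 - <<'E'
from h import *
t=vision.capture("top");s=vision.capture("side")
a=cv2.resize(t["image"][180:330,250:450],None,fx=2,fy=2);b=cv2.resize(s["image"][160:360,220:440],None,fx=1.5,fy=1.5)
cv2.imwrite("pics/t2.png",np.hstack([a,b])[:,:,::-1])
hsv=cv2.cvtColor(t["image"],cv2.COLOR_RGB2HSV);b=cv2.inRange(hsv,(100,150,120),(130,255,255));b[:,:270]=0;b[:,425:]=0
p=np.argwhere(b);
top=np.array([p[p[:,1]==c][:,0].min() for c in np.unique(p[:,1])[2:-2]]);print(np.percentile(top,[10,50]), onz(t,(347,np.median(top)-.5),150))
E
```

```text
[300. 300.] [503.32530968 -50.72620361 150.        ]
```

View pics/t2.png

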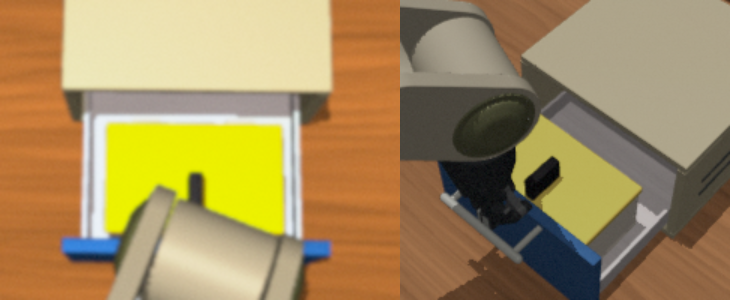

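The tray follows: the panel's back edge is at x≈503, so it is out by about 147 mm. I'll go on to the stop and watch the force.

```bash
python3 -m jog '[[[0,0,-0.002,0,0,0],[0,0,-0.002,0,0,0],[0,0,0,0,0,0]]]'
```

```text
time_s: 5.5
eef_pos: [456.1, -50.2, 131.3]
ee_rot: [0.707, -0.0, 0.707, 0.0]
force: [2.2, 0.0, -0.8]
grip_width: -0.0
```

```bash
python3 -m jog '[[[0,0,-0.002,0,0,0],[0,0,0,0,0,0]]]'
```

```text
time_s: 5.75
eef_pos: [455.7, -50.2, 131.5]
ee_rot: [0.709, 0.0, 0.706, -0.0]
force: [10.0, 1.6, -5.9]
grip_width: -0.004
```

The tray is at the stop (10 N, no further travel). I'll back off the bar and rise straight up, opening only once clear.

```bash
python3 -m jog '[[[0,0,0.006,0,0,0],[0,0,0.004,0,0,0],[-0.03,0,0,0,0,0],[-0.04,0,0,0,0,0],[-0.04,0,0,0,0,0],[0,0,0,0,0,0]]]'
python3 -m jog '[[[0,0.06,-0.03,0,0,0],[0,0.06,-0.03,0,0,0],[0,0.06,-0.03,0,0,0],[0,0.06,-0.03,0,0,0],[0,0,0,0,0,0]]]' 60 40
python3 - <<'E'
from h import *
t=vision.capture("top");s=vision.capture("side")
cv2.imwrite("pics/t3.png",cv2.resize(t["image"][200:340,270:430],None,fx=5,fy=4.2857*1,interpolation=2)[:,:,::-1]) if 0 else cv2.imwrite("pics/t3.png",cv2.resize(t["image"][220:340,270:430],None,fx=5,fy=5,interpolation=2)[:,:,::-1])
cv2.imwrite("pics/s3.png",cv2.resize(s["image"][220:370,220:420],None,fx=4,fy=4,interpolation=2)[:,:,::-1])
E
```

```text
time_s: 6.5
eef_pos: [465.2, -50.5, 243.7]
ee_rot: [0.709, -0.001, 0.706, -0.001]
force: [-0.1, 0.1, -0.8]
grip_width: -0.001
time_s: 7.12
eef_pos: [350.1, 176.1, 240.5]
ee_rot: [0.706, -0.002, 0.708, 0.002]
force: [1.5, -0.3, -0.8]
grip_width: 0.765
```

View pics/t3.png

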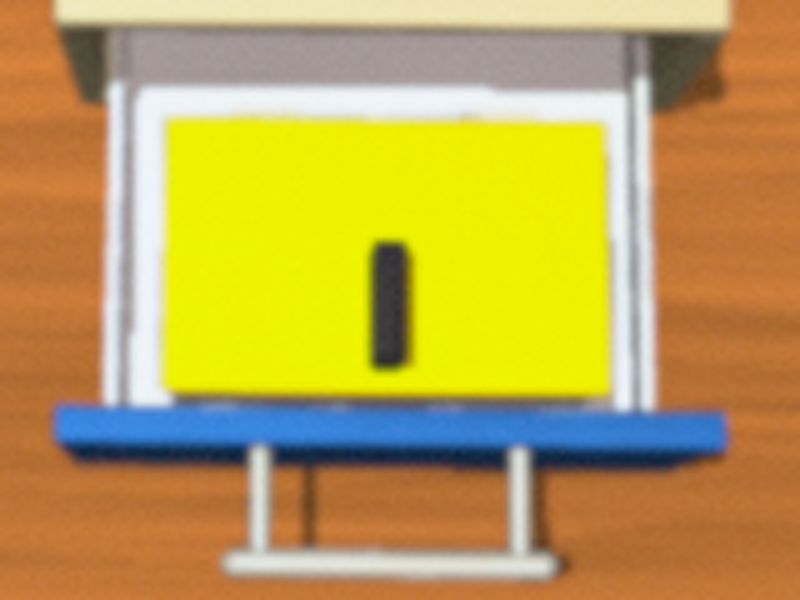

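View pics/s3.png

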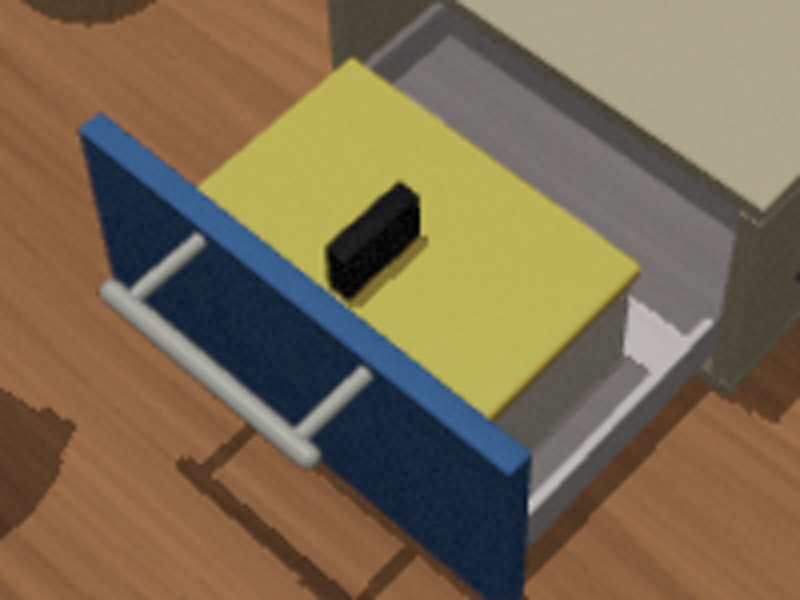

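```bash
python3 - <<'E'
from h import *
t=vision.capture("top");s=vision.capture("side")
T=lambda u,v:((u+.5)/5-.5+270,(v+.5)/5-.5+220); S=lambda u,v:((u+.5)/4-.5+220,(v+.5)/4-.5+220)
for a,z in [((225,563),139),((557,567),139),((390,243),142),((390,366),142),((55,408),150),((727,412),150),((60,23),165),((730,27),165),((166,120),108),((604,124),108)]: print(a,onz(t,T(*a),z).round(1))
print(tri(t,T(372,243),s,S(400,184)),tri(t,T(372,366),s,S(328,246)))
E
```

```text
(225, 563) [439.8  12.  139. ]
(557, 567) [ 439.7 -117.9  139. ]
(390, 243) [566.5 -52.2 142. ]
(390, 366) [517.3 -52.3 142. ]
(55, 408) [498.5  79.4 150. ]
(727, 412) [ 499.9 -184.   150. ]
(60, 23) [649.9  80.4 165. ]
(730, 27) [ 651.5 -186.5  165. ]
(166, 120) [622.3  39.6 108. ]
(604, 124) [ 622.8 -143.2  108. ]
(array([567.95612602, -45.82696121, 138.22569205]), np.float64(2.2981631127907045)) (array([519.05612106, -46.32104972, 141.88385252]), np.float64(4.306571834449582))
```

```bash
python3 -m jog '[[[0,-0.0456,0.0384,0,0,0],[0,-0.0456,0.0384,0,0,0],[0,-0.0456,0.0384,0,0,0],[0,-0.0456,0.0384,0,0,0],[0,-0.0456,0.0384,0,0,0],[0.025,0,0,0,0,0],[0.02,0,0,0,0,0],[0,0,0,0,0,0],[0,0,0,0,0,0]]]'
python3 - <<'E'
from h import *
s=ctrl.sense();print(s["eef_pos"],s["ee_rot"])
E
```

```text
time_s: 8.45
eef_pos: [544.7, -55.5, 197.0]
ee_rot: [0.707, 0.0, 0.707, -0.001]
force: [-0.6, -0.5, 0.3]
grip_width: 0.764
[544.73118903 -55.4697107  197.04904772] [ 7.07449033e-01  2.47877434e-04  7.06764143e-01 -5.00098680e-04]
```

Correction: y +3.5, x −2.7. Then down 76 mm to z 121.

```bash
python3 -m jog '[[[0.02,0.0035,-0.0027,0,0,0],[0.02,0,0,0,0,0],[0.016,0,0,0,0,0],[0.01,0,0,0,0,0],[0.01,0,0,0,0,0],[0,0,0,0,0,0]]]'
python3 - <<'E'
from h import *
t=vision.capture("top");s=vision.capture("side")
cv2.imwrite("pics/s4.png",cv2.resize(s["image"][160:360,180:420],None,fx=3,fy=3)[:,:,::-1])
E
```

```text
time_s: 9.2
eef_pos: [541.6, -51.0, 119.9]
ee_rot: [0.707, 0.0, 0.707, 0.0]
force: [-0.5, 0.1, 0.0]
grip_width: 0.765
```

View pics/s4.png

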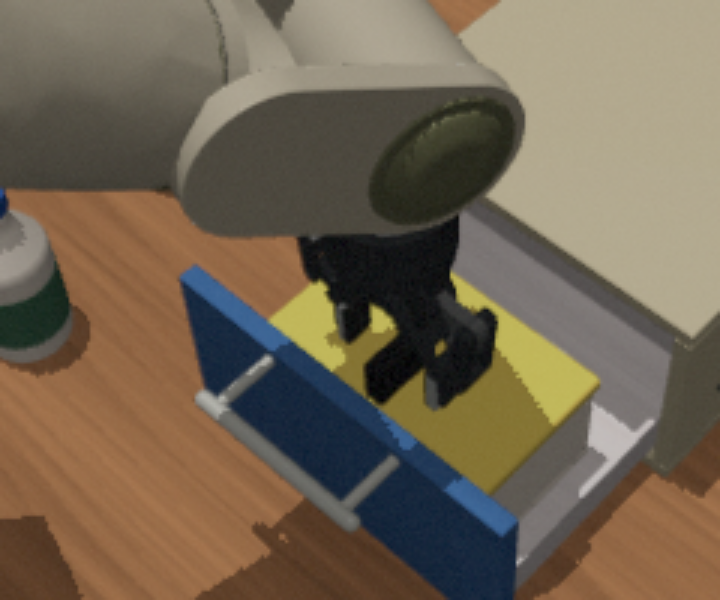

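The fingers straddle the rib: one is at about (350,320), the other at (455,370), with the rib at (390,370). I'll close.

```bash
python3 -m jog '[[[0,0,0,0,0,0],[0,0,0,0,0,0],[0,0,0,0,0,0],[0,0,0,0,0,0],[0,0,0,0,0,0],[0,0,0,0,0,0]]]' 255 70
```

```text
time_s: 10.05
eef_pos: [542.0, -52.5, 120.8]
ee_rot: [0.707, -0.001, 0.707, -0.001]
force: [-0.8, -7.9, 1.8]
grip_width: 0.155
```

Width 0.155 is about 13 mm, so the rib is held. I'll lift along the hinge arc, with the pivot at TCP+(82, 0, −25) mm and 0.02 rad per row.

```bash
python3 -m jog '[[[0,-0.001,0,0,0,0],[-0.0016,0,0.0005,0,0.02,0],[-0.0016,0,0.0005,0,0.02,0],[-0.0016,0,0.0005,0,0.02,0],[0,0,0,0,0,0]]]'
```

```text
time_s: 10.68
eef_pos: [543.7, -52.5, 125.3]
ee_rot: [0.685, -0.0, 0.728, -0.0]
force: [-0.9, -5.5, 0.6]
grip_width: 0.154
```

```bash
python3 -m jog '[[[-0.0016,0,0.0005,0,0.02,0],[-0.0016,0,0.0005,0,0.02,0],[-0.0016,0,0.0005,0,0.02,0],[0,0,0,0,0,0]]]'
python3 - <<'E'
from h import *
s=vision.capture("side");t=vision.capture("top")
cv2.imwrite("pics/s5.png",cv2.resize(s["image"][200:360,200:420],None,fx=3.6,fy=3.6)[:,:,::-1])
print(ctrl.sense()["force"])
E
```

```text
time_s: 11.18
eef_pos: [545.5, -52.6, 129.9]
ee_rot: [0.663, -0.0, 0.748, -0.0]
force: [-1.4, -5.1, 1.2]
grip_width: 0.155
[-0.24670303 -6.07251276  0.38047243]
```

View pics/s5.png

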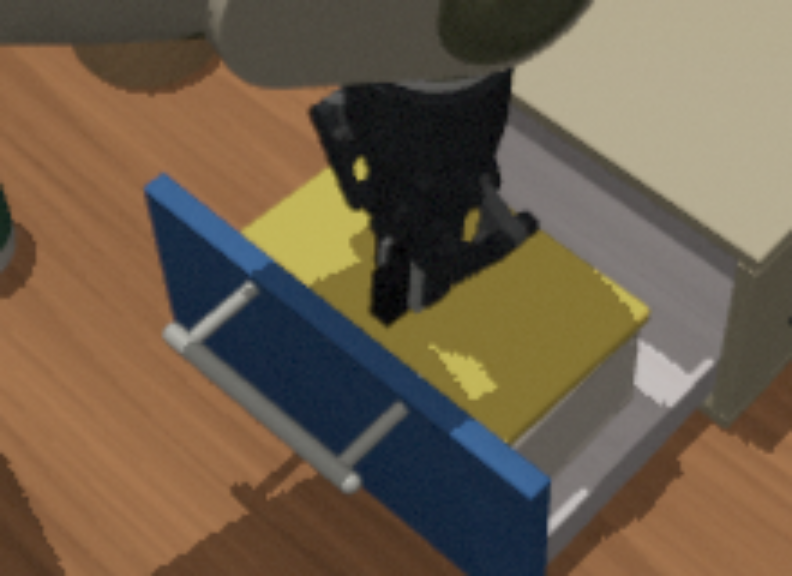

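The lid is rising; at the near front corner, about (510,440), it stands clear of the white case. I'll continue to about 0.22.

```bash
python3 -m jog '[[[-0.0016,0,0.0005,0,0.02,0],[-0.0016,0,0.0005,0,0.02,0],[-0.0016,0,0.0005,0,0.02,0],[-0.0016,0,0.0005,0,0.02,0],[-0.0016,0,0.0005,0,0.02,0],[0,0,0,0,0,0],[0,0,0,0,0,0]]]'
python3 - <<'E'
from h import *
s=vision.capture("side");t=vision.capture("top")
cv2.imwrite("pics/s6.png",cv2.resize(s["image"][200:360,200:420],None,fx=3.6,fy=3.6)[:,:,::-1])
cv2.imwrite("pics/t6.png",cv2.resize(t["image"][220:340,270:430],None,fx=5,fy=5)[:,:,::-1])
print(ctrl.sense()["force"])
# predicted pixel (crop coords) of near front lid corner (top surface) vs angle
for a in (0,.06,.12,.17,.22,.27,.32):
    r=np.array([-116,12]); x=624+r[0]*np.cos(a)+r[1]*np.sin(a); z=96-r[0]*np.sin(a)+r[1]*np.cos(a)
    p=proj(s,[x,-145,z]); print(a,((p-[200,200])*3.6).round(0), ((proj(t,[x,-145,z])-[270,220])*5).round(0))
E
```

```text
time_s: 12.15
eef_pos: [549.3, -52.5, 137.6]
ee_rot: [0.625, -0.0, 0.78, -0.0]
force: [-0.6, -5.8, 2.4]
grip_width: 0.152
[-1.4280341  -4.62207913  1.93098723]
0 [495. 461.] [611. 398.]
0.06 [497. 452.] [613. 394.]
0.12 [499. 444.] [615. 389.]
0.17 [501. 436.] [617. 384.]
0.22 [503. 428.] [619. 379.]
0.27 [506. 419.] [621. 372.]
0.32 [510. 410.] [622. 365.]
```

View pics/s6.png

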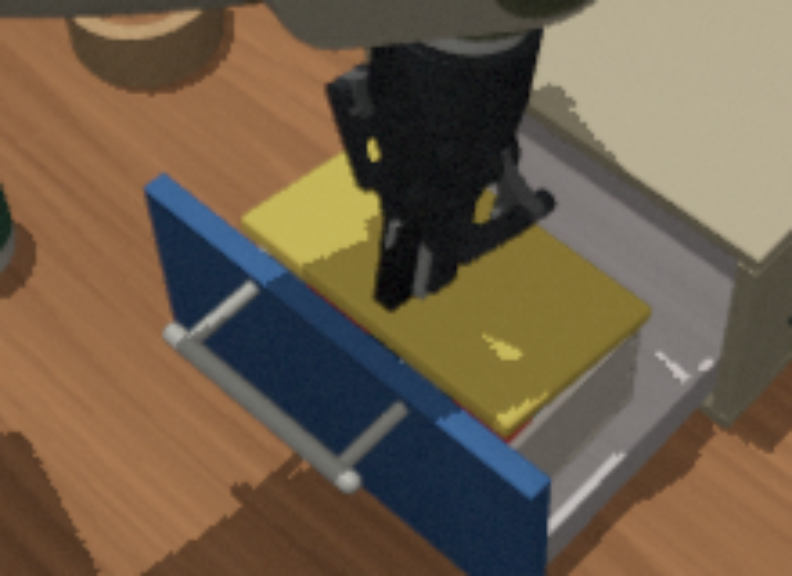

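View pics/t6.png

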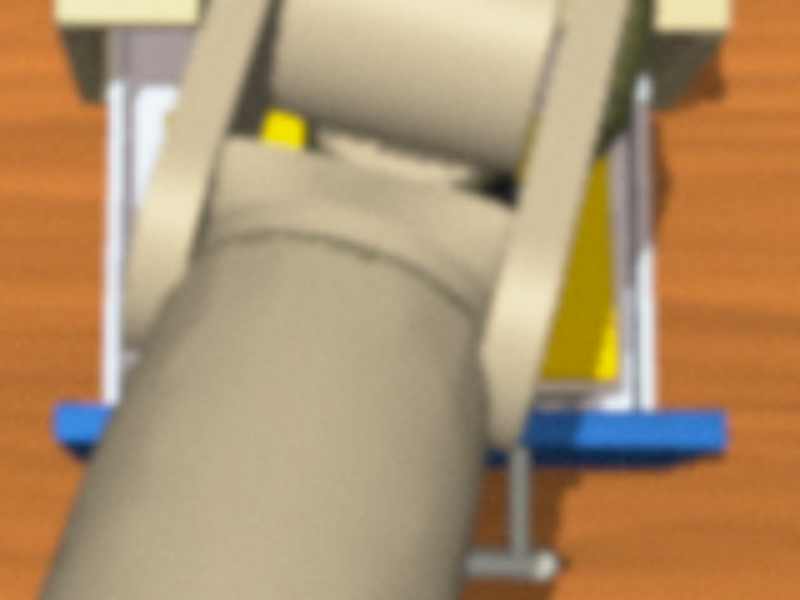

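Both views put the lid's near front corner, at (502,428) side and (616,380) top, at about 0.21–0.22 rad. The panel edge has not moved, at rows 408–412. I'll settle briefly and hand in.

```bash
python3 -m jog '[[[0,0,0,0,0,0],[0,0,0,0,0,0],[0,0,0,0,0,0],[0,0,0,0,0,0]]]'
python3 - <<'E'
from h import *
from rig import workorder
print(abs(ctrl.sense()["dq"]).max()); print(workorder.finish_job())
E
```

```text
time_s: 12.75
eef_pos: [549.2, -52.6, 137.6]
ee_rot: [0.625, -0.0, 0.78, -0.0]
force: [0.3, -5.4, 0.8]
grip_width: 0.155
0.0020379433491414323
the job is handed in; nothing more can be done
None
```

The tray is out at its stop, and I handed the job in with the lid held open at about 0.22 rad, roughly 25 mm at its front edge. It took 12.75 s of the 45 s, and no verdict was reported.

- **Tray:** I hooked the closed fingers behind the bar and pulled until the force rose to 10 N with no further travel. The last top view puts the tray about 150 mm out, with its front unmoved after the lid was lifted.
- **Lid:** I pinched the black grip at 70 N and turned the tool with the lid along its hinge arc. The lid's front corner gives about 0.22 rad in the side view and 0.21 in the top view.
- **Grip:** At hand-in the jaws were about 13 mm open on the 14 mm rib and the arm was at rest.
- **Bystanders:** The arm's path stayed away from the mask box, bottle and tape roll. I took no separate measurement of them at the end.

One reading disagreed. The vertical wrist force stayed near zero (at most 2.4 N) whenever I read it, so it never showed the expected 13 N seal or the lid's weight. That the seal broke rests on the images and the tool pose. A steady 5 N sideways force also remained from a slightly off-centre grip.

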